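Build up the polishing arbor in the bench vise

ROBOT

A 6-joint arm with a two-finger parallel gripper is mounted at the origin on the work surface. World frame = base frame: x ahead of the robot, y to its left, z up, the work surface at z = 0. Lengths are in m, angles in rad, forces in N, time in s.
With the tool pointing down it reaches from about 0.35 to 0.85 m from the base axis. Payload 8.1 kg.
Tool frame: the origin (TCP) lies between the finger pads; the fingertips stand 11 mm ahead of it and the grasp point (between the pads) lies 8 mm behind it; z points along the fingers, y is the line along which they close (so a half turn about z gives the same grasp; the last joint's range is limited). The gripper opens to 93 mm and grips with 3 to 60 N. Pads are 15 mm wide; open, the fingers measure 128 mm over their backs; the gripper's body (75 mm by 188 mm) begins 65 mm behind the grasp point.
Start: joints at [1.242, 0.13, 1.488, -0, 1.523, -0.085], TCP at [0.145, 0.582, 0.23] pointing down, gripper open.
Joint ranges: [-2.96, 2.96], [-0.89, 2.26], [0.02, 2.5], [-1.34, 4.48], [0, 2.73], [-2.66, 2.66]. Speed limits (rad/s): [2.39, 2.39, 2.79, 3.14, 3.14, 3.14].

INTERFACE

Orientations are given as [roll, pitch, yaw] about the fixed x, y, z axes, in that order (R = Rz(yaw) Ry(pitch) Rx(roll)).
In Python, from rig import arm gives the robot as it stands.
- The arm moves only by the tool jog_arm, never from a script. Its argument "plan" is a list of rows, each a list of 3 entries, a list of its own where there are three numbers: the opening, from 0 (shut) to 1 (fully open), then the shift along the tool's x, y, z each as a share of 200 mm, from -1 to 1, then the turn about the tool's z as a share of 180 degrees, from -1 to 1. In form: [[fingers, [dx, dy, dz], turn], ...]. A call has 1 to 8 rows; each row is the pose to reach, as a shift and turn from the pose commanded when the call began, along the tool's axes at that moment, turning the shorter way round; what a row does not reach only later rows make up. A row lasts 1/10 s, in which the tool goes at most 50 mm and 8.59 degrees, less where a joint would pass 70% of its speed; a pose out of reach is approached as far as the arm can. A call with a number of a shift or a turn outside -1 to 1 is refused whole. A call with a gripper value outside its range is refused whole. The fingers move at their own pace and stop on an object; "force" is the grip in N (left out, the last holds). Time passes only in rows, so rows that repeat a pose let the fingers close. It gives the time, the measured TCP pose, the force, the opening and the grip force at its end, in the units of the state.
- arm.observe(): the state, without advancing time (a new reading comes with each control period).
- arm.camera(name): name is "side" or "top" or "wrist"; returns the picture (400x640x3 uint8, red, green, blue); there is no depth.
- arm.camera_params(name): a dict with "K" (3x3 intrinsics, pixels), "pose" (4x4, takes a point from camera to world coordinates); the wrist camera has in their place "hand_eye" (4x4, takes a point from camera to tool coordinates, whose origin is the TCP and whose axes are the flange's). Camera axes: x right, y down, z forward; pixel columns grow to the right and rows downward; lengths in m; the calibration is good to about 2 mm. The wrist camera is an equidistant fisheye: a pixel r from the principal point sees the ray r / f radians off the axis. A picture is of the moment at which its call begins: read the wrist's pose just before it. camera_params takes no time and is no camera call.
- arm.finish_job(): hands the job in; it is judged then, once.
The state is a dict: "t": time; "joints": joint angles; "joint_vel": joint speeds; "effort": joint torques, N m; "eef_pos": TCP position; "tool_rot": TCP orientation; "ft_force": force on the tool from outside, world axes, zero at the start; "torque": the same for the moment, N m; "gripper_width": opening from 0.0 (shut) to 1.0 (fully open); "gripper_force": force on a finger pad.
Only numpy, scipy, OpenCV 4.12 (cv2) and the standard library are available. Lean on these libraries where they do the work, as an engineer would, in place of code of your own. Each camera call takes 0.05 s, during which the arm holds its last target. There are 200 camera calls.

TASK

Build up the polishing arbor that stands in the bench vise: first the pink wheel, turned by feel until it drops over the two drive dogs and lies on the sprung backing plate, then the brass flange flat on the wheel, then the blue lock cap, slot over the red T-bar, pushed down against the spring, turned clockwise to its stop and let go so that it is locked under the bar. The bonded wheel cracks easily: keep the push on it gentle throughout, well under 30 N, and leave the other things on the bench alone.

Things in the scene. Friction and masses are not known exactly. Their poses are not given: they have to be found in the camera images.
- vise: Green bench vise with brass soft jaws, fixed; foot 150 x 96 mm, jaw tops 75 mm high. It holds a steel arbor upright and firmly on its z axis. Origin: underside of the foot, below the arbor; z up. Jaws run along y; the tommy bar (90 mm long, 42 mm high) is 101 mm off on the -x side. The arbor's turn in the vise is not reported: its dogs and T-bar lie within 0.8 rad either way of the vise's x.
- seat (a point): Arbor axis, at the upper face of the free backing plate (44 mm disc), 110 mm above the bench; does not move with the spring. On the plate stand two drive dogs, opposite each other, 6 mm wide, 7 mm high, reaching 16.5 mm from the axis, in line with the T-bar. Plate and dogs are sprung: 9 N starts them down, then 1.5 N more per mm, hard end after 7.5 mm (20 N, of which the parts weigh 3).
- post (a point): Arbor axis, 20 mm above point seat: up to here the arbor is a round post of 21 mm diameter; above, a cone narrows to 14 mm diameter at 24.5 mm over the seat, then a 6 mm neck.
- tbar (a point): Arbor axis at the top of the red T-bar, 39.5 mm above point seat. The bar is 19 mm long, 6.5 mm wide, 5 mm thick (its underside 34.5 mm above the seat), parallel to the line through the two dogs; its direction is not reported, the axes here are the vise's.
- wheel: Pink bonded wheel, 64 mm diameter, 16 mm thick, lying flat, 80 to 145 g. Bore 25 mm in a black hub (faces 1 mm recessed) with two opposite keyway notches, 8.6 mm wide, out to 18.5 mm from the axis, right through. Origin: centre of the underside, z up; x runs through the notches (white lines on top). Over the dogs it lies on the backing plate; not lined up, it stands 6 mm higher on the dogs.
- flange: Brass clamp flange, a plain ring 48 mm diameter, 10 mm thick, bore 25 mm, lying flat. Either face may be up. Origin: centre of the underside, z up.
- cap: Blue eight-sided lock cap, 40 mm across flats (facing its x, y and the diagonals), 22 mm high. Origin: centre of the underside, z up. Inside, a plate 6 to 11 mm above the underside with a slot 25 x 11 mm along x (white marks on the rim); below the plate a 30 mm wide recess clears the post. Locked, its underside is 23.5 mm above point seat.
- slot (a point): Centre of the slot in the cap, at the plate's upper face, 11 mm above the cap's underside. To lock: slot over the T-bar, cap set on the flange, push it 4.5 to 7.5 mm further down (12 to 16 N), turn clockwise from above about 75 degrees, past 2 mm detent lugs to 5 mm stop lugs, and let it rise so the bar sits between the lugs (a few degrees of play). It will not turn the other way.
- worn_wheel: Bystander: worn dark green wheel, 50 mm diameter, 12 mm thick, 16 mm bore, lying flat (too small a bore for the arbor). Origin under its centre.
- pliers: Bystander: pliers with blue handles, 155 mm long, lying flat. Origin on the bench, near mid-length.
- caliper: Bystander: caliper with blue slide, 190 mm long, lying flat. Origin on the bench under the blue slide.
- screwdriver: Bystander: screwdriver with red handle, 170 mm long, lying. Origin near mid-length.
- mandrel: Bystander: upright tapered steel ring mandrel on a round 60 mm foot, 190 mm tall. Origin under its foot.
- jar: Bystander: small amber jar with white lid, 54 mm diameter, 55 mm tall. Origin under its centre.
- findings: Bystander: clear plastic box, 130 x 90 x 45 mm, open on top. Origin under its centre.
There are look-alikes about, which are no part of the job. What is meant by the wheel is not orange or turquoise, and is the larger of those in its own colour.

How it is judged:
On the way, in this order (a step that is already met when the one before it is completed fails the run):
1. the wheel is down over the dogs on the backing plate, let go, nothing on it yet (z of wheel in the frame of seat between -0.008 and 0.002 m and horizontal distance between wheel and seat below 0.003 m and angle between wheel's own z axis and vertical below 0.08 rad and contact force between wheel and the fingers below 0.3 N and contact force between wheel and flange below 0.3 N), for 0.2 s.
2. the flange lies flat on the wheel and is let go (z of wheel in the frame of seat below 0.002 m and z of flange in the frame of wheel between 0.014 and 0.028 m and horizontal distance between flange and seat below 0.003 m and angle between the z axis of flange and the z axis of vise, either way round below 0.08 rad and contact force between flange and the fingers below 0.3 N), for 0.2 s.
At the end, for the whole second after the job is handed in: Wheel over the dogs on the backing plate, flange on it, cap on top: all centred within 3 mm (cap 4), level, released, at rest. Cap locked under the bar: 21 to 25 mm above site seat, over 1.0 rad from the wheel's notch line; wheel 0.5 to 6 mm below site seat (z of wheel in the frame of seat between -0.006 and -0.0005 m and horizontal distance between each of wheel, flange and seat below 0.003 m and angle between wheel's own z axis and vertical below 0.08 rad and z of flange in the frame of wheel between 0.014 and 0.028 m and angle between the z axis of flange and the z axis of vise, either way round below 0.08 rad and z of cap in the frame of seat between 0.021 and 0.025 m and horizontal distance between cap and seat below 0.004 m and angle between cap's own z axis and vertical below 0.1 rad and angle between the x axis of cap and the x axis of wheel, either way round above 1 rad and linear speed of each of cap, wheel below 0.02 m/s); the robot touches nothing.
It fails at once if the wheel is pressed or knocked against the arbor with more than 30 N (contact force between wheel and vise above 30 N).
It fails at once if a bystander is moved more than 20 mm (distance of any of worn_wheel, pliers, caliper, screwdriver, mandrel, jar, findings from where it was at the start of the episode above 0.02 m).
It also fails if it takes over 72 s, if anything falls off the work surface, if the arm or the gripper's body presses on something with over 40 N, if the wrist force passes 120 N, or if a joint passes its speed limit or range.

## Working session

There is one attempt and no reset: what is moved stays moved. The work goes in short steps, Python scripts to look and compute and a tool call to move; the robot and the scene stay as the last step left them, time stands still between calls to the robot, and variables do not carry over. Pictures are saved under pics/ and viewed, at most 10 in all, crops included, and the job is handed in when it is done.

Besides the shell and the picture viewer there is one more tool, called after "Request:" by a JSON object that holds its "op" and its "data". jog_arm: Moves the arm, as the interface text tells. Its arguments: {"type":"object","properties":{"plan":{"type":"array"},"force":{"type":"number"}},"required":["plan"]}

```bash
ls; mkdir -p pics; python3 - <<'E'
from rig import arm
import cv2,numpy as np
a=arm.camera("top");b=arm.camera("side")
cv2.imwrite("pics/top.png",a[:,:,::-1]);cv2.imwrite("pics/side.png",b[:,:,::-1])
for n in("top","side","wrist"):
    print(n,{k:(np.round(v,4).tolist() if hasattr(v,'__len__') and not isinstance(v,str) else v) for k,v in arm.camera_params(n).items()})
print(arm.observe())
E
```

```text
pics
top {'K': [[375.7847, 0.0, 317.9949], [0.0, 375.7847, 198.7209], [0.0, 0.0, 1.0]], 'pose': [[0.0257, -0.988, 0.1526, 0.3714], [-0.9996, -0.0241, 0.0125, -0.0078], [-0.0087, -0.1529, -0.9882, 1.141], [0.0, 0.0, 0.0, 1.0]]}
side {'K': [[446.2267, 0.0, 322.5948], [0.0, 446.2267, 193.246], [0.0, 0.0, 1.0]], 'pose': [[0.9947, -0.0568, 0.0852, 0.416], [-0.1024, -0.5637, 0.8196, -1.1472], [0.0014, -0.824, -0.5666, 0.9213], [0.0, 0.0, 0.0, 1.0]]}
wrist {'K': [[309.7069, 0.0, 317.8004], [0.0, 309.7069, 196.8019], [0.0, 0.0, 1.0]], 'hand_eye': [[-0.0011, -0.9605, -0.2783, 0.0774], [1.0, -0.0009, -0.0006, 0.001], [0.0004, -0.2783, 0.9605, -0.1559], [0.0, 0.0, 0.0, 1.0]]}
{'t': 0.1, 'joints': array([ 1.24161843e+00,  1.31109489e-01,  1.48917794e+00, -3.29842134e-05,
        1.52302701e+00, -8.53978535e-02]), 'joint_vel': array([ 6.03507403e-05, -1.45283325e-03, -1.09992435e-03, -4.67321376e-04,
        5.84651930e-04,  2.47814674e-04]), 'effort': array([ 1.66422938e-03, -5.61334026e+01, -4.93100488e+01,  7.70975905e-02,
        2.88380828e-02, -8.70274698e-05]), 'eef_pos': array([0.14464608, 0.58177542, 0.22867396]), 'tool_rot': array([-3.13987434e+00, -1.14033961e-04,  2.89781412e+00]), 'ft_force': array([ 0.51336235, -0.12318434, -0.32470811]), 'torque': array([ 0.03827262, -0.01803579, -0.00776934]), 'gripper_force': 0.0, 'gripper_width': 0.9971650843679233}
```

View pics/top.png

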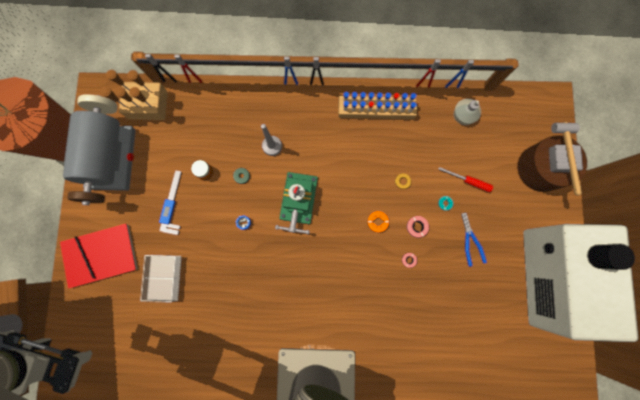

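View pics/side.png

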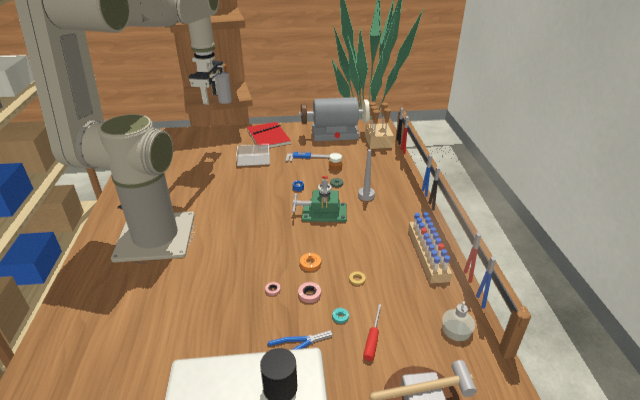

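Top view: wheel (418,227), flange (403,181), cap (244,223), vise (297,200) with its tommy bar near (295,231). The smaller pink ring (409,260) is a look-alike, as are the orange and turquoise ones. The side view agrees.

```bash
cat > h.py <<'E'
from rig import arm
import cv2,numpy as np
from scipy.spatial.transform import Rotation as Rn
def tool():
    s=arm.observe(); T=np.eye(4); T[:3,:3]=Rn.from_euler('xyz',s['tool_rot']).as_matrix(); T[:3,3]=s['eef_pos']; return s,T
def ray(name,uv,T=None):
    p=arm.camera_params(name);K=p['K'];x=(np.array(uv,float).reshape(-1,2)-K[[0,1],2])/K[0,0]
    if name=='wrist':
        r=np.linalg.norm(x,axis=1)+1e-9; d=np.c_[x/r[:,None]*np.sin(r)[:,None],np.cos(r)]; P=T@p['hand_eye']
    else: d=np.c_[x,np.ones(len(x))]; P=np.array(p['pose'])
    return P[:3,3],d@P[:3,:3].T
def onz(name,uv,z,T=None):
    o,d=ray(name,uv,T); return (o+d*((z-o[2])/d[:,2])[:,None])
def hsv(im): return cv2.cvtColor(im,cv2.COLOR_RGB2HSV)
def mask(im,lo,hi): return cv2.inRange(hsv(im),np.array(lo),np.array(hi))
def blobs(m,amin=30):
    n,l,st,c=cv2.connectedComponentsWithStats(m)
    return [(np.round(c[i],1).tolist(),st[i].tolist()) for i in range(1,n) if st[i][4]>=amin],l
def delta(T,p,yaw=None):
    "shift in tool axes as share of 200mm, turn share"
    d=T[:3,:3].T@(np.array(p)-T[:3,3])/.2
    return np.round(d,3).tolist()
E
python3 - <<'E'
from h import *
im=cv2.cvtColor(cv2.imread("pics/top.png"),cv2.COLOR_BGR2RGB);H=hsv(im)
for n,p,z in(("wheel",(418,227),.016),("flange",(403,181),.01),("cap",(244,223),.022),("tbar",(297,193),.15)):
    x,y=p; print(n,onz("top",[p],z).round(3))
    s=20; c=im[y-s:y+s,x-s:x+s]
    print(H[y-12:y+13:4,x-12:x+13:4].reshape(-1,3).tolist() if n!='tbar' else '')
c=np.hstack([cv2.resize(im[y-25:y+25,x-25:x+25],(400,400),interpolation=cv2.INTER_CUBIC) for x,y in((297,200),(418,227))])
cv2.imwrite("pics/c1.png",c[:,:,::-1])
for n,m in(("pink",mask(im,(170,60,150),(180,160,255))|mask(im,(0,60,170),(4,140,255))),("brass",mask(im,(18,120,120),(30,255,255))),("blue",mask(im,(105,120,80),(125,255,255))),("green",mask(im,(60,120,30),(85,255,200)))):
    print(n,blobs(m,40)[0])
E
```

```text
wheel [[ 0.467 -0.295  0.016]]
[[14, 178, 168], [14, 181, 165], [13, 169, 172], [11, 158, 182], [13, 174, 171], [14, 183, 166], [14, 180, 166], [14, 179, 181], [5, 126, 208], [7, 77, 235], [3, 118, 225], [3, 114, 233], [10, 152, 196], [14, 178, 178], [12, 161, 162], [3, 112, 235], [10, 134, 97], [13, 173, 133], [3, 105, 107], [3, 117, 231], [14, 182, 175], [9, 145, 156], [3, 114, 231], [14, 163, 100], [14, 181, 149], [8, 117, 59], [3, 112, 235], [14, 177, 160], [13, 176, 164], [3, 112, 232], [3, 119, 182], [11, 140, 104], [4, 117, 186], [3, 116, 226], [14, 179, 158], [14, 183, 159], [12, 162, 157], [3, 116, 225], [3, 113, 233], [6, 90, 226], [12, 167, 142], [13, 178, 169], [14, 183, 152], [14, 181, 152], [14, 178, 152], [14, 175, 147], [14, 178, 149], [14, 184, 147], [14, 181, 148]]
flange [[ 0.607 -0.252  0.01 ]]
[[14, 182, 160], [14, 184, 158], [14, 180, 160], [14, 179, 160], [14, 180, 159], [14, 182, 158], [14, 178, 162], [14, 175, 168], [14, 181, 166], [15, 182, 174], [17, 188, 193], [15, 183, 174], [14, 179, 170], [14, 180, 171], [14, 177, 163], [15, 178, 165], [20, 194, 208], [
[... 1091 characters left out ...]
4], [14, 182, 158], [14, 183, 159], [14, 180, 164], [14, 179, 160], [14, 177, 164], [15, 186, 166], [13, 173, 170], [14, 179, 157], [14, 179, 154], [14, 177, 153], [14, 179, 154], [14, 177, 151], [14, 180, 150], [14, 180, 149]]
tbar [[0.539 0.061 0.15 ]]

pink [([423.1, 224.3], [415, 217, 13, 18, 85]), ([412.5, 229.0], [408, 219, 14, 18, 100]), ([405.6, 258.0], [403, 253, 9, 12, 43])]
brass [([152.4, 86.3], [147, 84, 11, 7, 46]), ([152.0, 98.9], [148, 94, 9, 11, 60]), ([402.7, 180.9], [395, 174, 16, 15, 156])]
blue [([167.4, 211.5], [160, 200, 15, 24, 168]), ([472.9, 247.8], [465, 232, 21, 34, 215])]
green [([301.9, 181.9], [287, 175, 29, 17, 228]), ([296.5, 208.1], [282, 198, 30, 24, 378])]
```

View pics/c1.png

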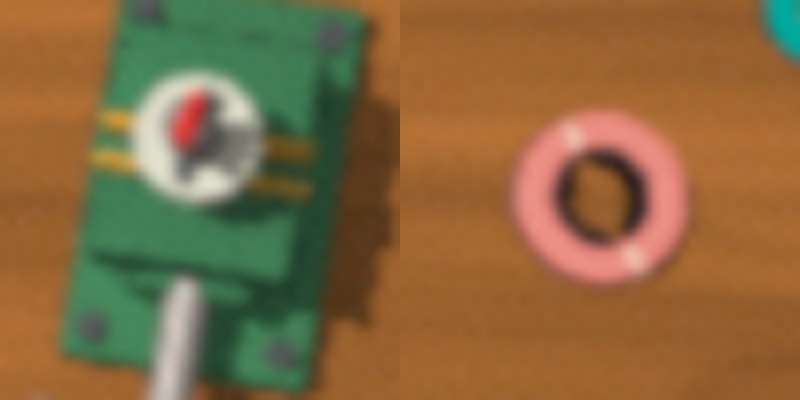

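The crop shows the plate centre at about (296.9,192.2). The T-bar runs up and slightly right at about -26° in world axes. The wheel centre is about (418,226.5) and its white lines lie at about +27°.

```bash
cat >> h.py <<'E'
def joint6(): s=arm.observe(); return s['joints']
E
python3 - <<'E'
from h import *
for n,p,z in(("wheel",(418,226.5),.016),("flange",(402.7,180.9),.01),("cap",(244,223),.022),("seat",(296.9,192.2),.11),("tbar",(295.9,189.9),.1495),("mandrel",(272,147),.01),("tommy",(295,231),.042),("wl1",(414.4,218.5),.016),("wl2",(422.6,234.75),.016),("tb1",(294.5,192.7),.1495),("tb2",(297.4,186.9),.1495)): print(n,onz("top",[p],z).round(4))
for n,p,z in(("wheel",(310,290),.016),("flange",(357,278),.01),("cap",(298,185),.022),("tbar",(325,179),.1495)): print("side",n,onz("side",[p],z).round(4))
s,T=tool(); print(delta(T,(.467,-.295,.23)), delta(T,(.45,.15,.23)))
print(T[:3,:3].round(3))
E
```

```text
wheel [[ 0.4685 -0.2945  0.016 ]]
flange [[ 0.6076 -0.2514  0.01  ]]
cap [[0.4654 0.2255 0.022 ]]
seat [[0.5476 0.0644 0.11  ]]
tbar [[0.547  0.0645 0.1495]]
mandrel [[0.7056 0.1539 0.01  ]]
tommy [[0.4441 0.0708 0.042 ]]
wl1 [[ 0.4922 -0.2841  0.016 ]]
wl2 [[ 0.4442 -0.3078  0.016 ]]
tb1 [[0.5393 0.068  0.1495]]
tb2 [[0.5553 0.0608 0.1495]]
side wheel [[ 0.4703 -0.2966  0.016 ]]
side flange [[ 0.6064 -0.2591  0.01  ]]
side cap [[0.4671 0.2155 0.022 ]]
side tbar [[0.5479 0.0485 0.1495]]
[-2.622, -3.865, -0.0] [-2.003, -1.727, -0.004]
[[-0.97   0.241 -0.001]
 [ 0.241  0.97  -0.002]
 [ 0.    -0.002 -1.   ]]
```

Request:
{"op": "jog_arm", "data": {"plan": [[1,[-1,-0.86,0],0],[1,[-1,-0.86,0],0],[1,[-1,-0.86,0],0],[1,[-1,-0.86,0],0],[1,[-1,-0.86,0],0],[1,[-1,-0.86,0],0]], "force": 20}}

```text
t: 0.7
eef_pos: [0.2993, 0.3636, 0.2293]
tool_rot: [-3.14, 0.001, 2.894]
ft_force: [0.7, 0.7, -1.0]
gripper_width: 0.994
gripper_force: 0.0
```

Request:
{"op": "jog_arm", "data": {"plan": [[1,[-1,-0.86,0],0],[1,[-1,-0.86,0],0],[1,[-1,-0.86,0],0],[1,[-1,-0.86,0],0],[1,[-1,-0.86,0],0],[1,[-1,-0.86,0],0]]}}

```text
t: 1.3
eef_pos: [0.4517, 0.1486, 0.2293]
tool_rot: [-3.141, 0.0, 2.894]
ft_force: [-0.2, 1.3, -0.9]
gripper_width: 1.0
gripper_force: 0.0
```

Request:
{"op": "jog_arm", "data": {"plan": [[1,[-0.3,-1,0],0],[1,[-0.3,-1,0],0],[1,[-0.3,-1,0],0],[1,[-0.3,-1,0],0],[1,[-0.3,-1,0],0]]}}

```text
t: 1.8
eef_pos: [0.4597, -0.0602, 0.2294]
tool_rot: [-3.14, -0.0, 2.894]
ft_force: [0.1, 0.5, 0.6]
gripper_width: 1.002
gripper_force: 0.0
```

Request:
{"op": "jog_arm", "data": {"plan": [[1,[-0.32,-1,0.3],0.172],[1,[-0.32,-1,0.3],0.172],[1,[-0.32,-1,0.3],0.172],[1,[-0.32,-1,0.3],0.172],[1,[-0.32,-1,0.3],0.172],[1,[-0.32,-1,0.3],0.172]]}}

```text
t: 2.4
eef_pos: [0.4734, -0.2666, 0.168]
tool_rot: [-3.141, -0.003, 2.357]
ft_force: [0.3, 0.2, -0.3]
gripper_width: 1.001
gripper_force: 0.0
```

```bash
python3 - <<'E'
from h import *
s,T=tool(); im=arm.camera("wrist"); cv2.imwrite("pics/w1.png",im[:,:,::-1])
m=mask(im,(0,60,120),(8,160,255))|mask(im,(170,60,120),(180,160,255))
m=cv2.morphologyEx(m,cv2.MORPH_OPEN,np.ones((3,3)))
cs,_=cv2.findContours(m,cv2.RETR_EXTERNAL,cv2.CHAIN_APPROX_NONE)
for c in cs:
    if cv2.contourArea(c)<300: continue
    P=onz("wrist",c.reshape(-1,2),.016,T)[:,:2]
    (x,y),r=cv2.minEnclosingCircle(P.astype(np.float32)*1000)
    print(cv2.boundingRect(c),"center",x,y,"r",r)
print(s['eef_pos'],s['joints'].round(2))
E
```

```text
(267, 200, 57, 31) center 475.55230712890625 -301.82354736328125 r 30.02366828918457
[ 0.47337135 -0.26657481  0.16804798] [-0.61  0.02  1.72  0.    1.41 -1.39]
```

View pics/w1.png

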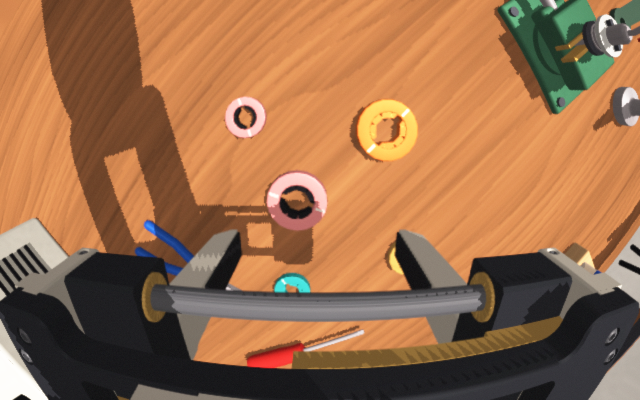

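Wrist view: wheel centre about (297,200), the smaller pink ring at (245,117), the orange one at (387,130). The mask only caught the shaded half of the wheel, so I'll widen it and find the white marks.

```bash
cat >> h.py <<'E'
def circ(c,z,T,name="wrist"):
    P=onz(name,c.reshape(-1,2),z,T)[:,:2]*1000
    A=np.c_[2*P,np.ones(len(P))]; s=np.linalg.lstsq(A,(P**2).sum(1),rcond=None)[0]
    return s[0],s[1],np.sqrt(s[2]+s[0]**2+s[1]**2)
def topring(im,T,ctr,z,r0,r1):
    "pixels whose world xy at z lies within r0..r1 (mm) of ctr (mm): coords, polar angle, hsv"
    v,u=np.mgrid[0:400,0:640]; uv=np.c_[u.ravel(),v.ravel()]
    P=onz("wrist",uv,z,T)[:,:2]*1000-np.array(ctr); r=np.hypot(*P.T); k=(r>r0)&(r<r1)
    return uv[k],P[k],hsv(im).reshape(-1,3)[k]
E
python3 - <<'E'
from h import *
s,T=tool(); im=cv2.cvtColor(cv2.imread("pics/w1.png"),cv2.COLOR_BGR2RGB);H=hsv(im)
print(H[172:232:6,297].tolist()); print(H[200,264:330:3].tolist())
h,sa,v=cv2.split(H); m=(((h<=10)|(h>=165))&(sa<165)&(v>80)&(sa>25)).astype(np.uint8)*255
w=m.copy(); w[:160]=0;w[240:]=0;w[:,:255]=0;w[:,340:]=0
w=cv2.morphologyEx(w,cv2.MORPH_OPEN,np.ones((3,3)))
cs,_=cv2.findContours(w,cv2.RETR_EXTERNAL,cv2.CHAIN_APPROX_NONE); c=max(cs,key=len)
print(cv2.boundingRect(c),circ(cv2.convexHull(c),.016,T))
x,y,r=circ(cv2.convexHull(c),.016,T)
uv,P,hh=topring(im,T,(x,y),.016,20,30)
k=(hh[:,1]<75)&(hh[:,2]>130)
print(np.c_[uv[k],P[k].round(1),np.degrees(np.arctan2(P[k,1],P[k,0])).round(0),hh[k,1]].tolist())
E
```

```text
[[2, 104, 231], [3, 48, 255], [2, 78, 251], [11, 144, 133], [12, 158, 210], [12, 157, 114], [11, 163, 133], [165, 23, 22], [1, 111, 189], [1, 115, 189]]
[[12, 160, 145], [4, 98, 245], [3, 56, 254], [4, 55, 254], [4, 53, 254], [1, 110, 221], [0, 0, 20], [11, 149, 115], [12, 162, 187], [12, 163, 163], [11, 162, 123], [11, 159, 127], [12, 159, 146], [12, 156, 207], [12, 160, 126], [10, 119, 79], [158, 27, 38], [2, 81, 250], [3, 58, 254], [3, 53, 254], [4, 52, 255], [9, 131, 229]]
(266, 170, 62, 62) (np.float64(469.60684789435624), np.float64(-291.8302197581942), np.float64(33.089965840717525))
[[294.0, 173.0, -22.4, 19.9, 138.0, 60.0], [295.0, 173.0, -21.7, 20.6, 137.0, 50.0], [296.0, 173.0, -21.0, 21.3, 135.0, 49.0], [297.0, 173.0, -20.3, 22.0, 133.0, 48.0], [298.0, 173.0, -19.5, 22.7, 131.0, 53.0], [288.0, 174.0, -26.1, 14.8, 150.0, 71.0], [289.0, 174.0, -25.3, 15.5, 149.0, 63.0], [290.0, 174.0, -24.6, 16.2, 147.0, 57.0], [291.0, 174.0, -23.9, 17.0, 145.0, 53.0], [292.0, 174.0, -23.2, 17.7, 143.0, 52.0], [293.0, 174.0, -22.4, 18.4, 141.0, 50.0], [294.0, 174.0, -21.7, 19.1, 139.0, 49.0
[... 28228 characters left out ...]
0, 24.4, 12.1, 26.0, 59.0], [322.0, 209.0, 25.1, 12.9, 27.0, 31.0], [323.0, 209.0, 25.9, 13.6, 28.0, 34.0], [316.0, 210.0, 21.5, 7.6, 20.0, 66.0], [317.0, 210.0, 22.2, 8.4, 21.0, 56.0], [318.0, 210.0, 22.9, 9.1, 22.0, 49.0], [319.0, 210.0, 23.7, 9.9, 23.0, 44.0], [320.0, 210.0, 24.4, 10.6, 23.0, 42.0], [321.0, 210.0, 25.2, 11.4, 24.0, 45.0], [322.0, 210.0, 25.9, 12.1, 25.0, 26.0], [323.0, 210.0, 26.7, 12.9, 26.0, 19.0], [319.0, 211.0, 24.5, 9.1, 20.0, 71.0], [320.0, 211.0, 25.2, 9.8, 21.0, 51.0], [321.0, 211.0, 26.0, 10.6, 22.0, 45.0], [322.0, 211.0, 26.7, 11.3, 23.0, 41.0], [323.0, 211.0, 27.4, 12.1, 24.0, 14.0], [322.0, 212.0, 27.5, 10.5, 21.0, 59.0], [322.0, 213.0, 28.3, 9.8, 19.0, 71.0]]
```

Request:
{"op": "jog_arm", "data": {"plan": [[1,[-0.078,-0.109,0.25],0],[1,[-0.078,-0.109,0.5],0],[1,[-0.078,-0.109,0.7],0],[1,[-0.078,-0.109,0.775],0],[1,[-0.078,-0.109,0.775],0],[0.6,[-0.078,-0.109,0.775],0],[0.6,[-0.078,-0.109,0.775],0],[0.6,[-0.078,-0.109,0.775],0]], "force": 20}}

```text
t: 3.25
eef_pos: [0.4705, -0.2926, 0.0161]
tool_rot: [3.141, 0.002, 2.358]
ft_force: [-0.4, -0.2, 0.2]
gripper_width: 0.793
gripper_force: 0.0
```

Request:
{"op": "jog_arm", "data": {"plan": [[0.5,[0,0,0],0],[0.5,[0,0,0],0],[0.5,[0,0,0],0]]}}

```text
t: 3.55
eef_pos: [0.4699, -0.2928, 0.0155]
tool_rot: [3.141, 0.001, 2.357]
ft_force: [-0.4, 1.0, 6.7]
gripper_width: 0.693
gripper_force: 20.0
```

Request:
{"op": "jog_arm", "data": {"plan": [[0.5,[0,0,-0.2],0],[0.5,[0,0,-0.4],0],[0.5,[0,0,-0.6],0],[0.5,[0,0,-0.8],0],[0.5,[0,0,-0.9],0]]}}

```text
t: 4.05
eef_pos: [0.4704, -0.2936, 0.1988]
tool_rot: [3.141, 0.005, 2.357]
ft_force: [0.6, -1.1, -1.6]
gripper_width: 0.687
gripper_force: 20.0
```

Request:
{"op": "jog_arm", "data": {"plan": [[0.5,[0.08,0.18,0],0],[0.5,[0.16,0.35,0],0],[0.5,[0.25,0.53,0],0],[0.5,[0.33,0.7,0],0]]}}

```text
t: 4.45
eef_pos: [0.5214, -0.1455, 0.1943]
tool_rot: [-3.141, -0.001, 2.357]
ft_force: [0.0, -0.5, -0.7]
gripper_width: 0.691
gripper_force: 20.0
```

Request:
{"op": "jog_arm", "data": {"plan": [[0.5,[0.1,0.16,0],0.046],[0.5,[0.2,0.3,0],0.092],[0.5,[0.3,0.45,0],0.138],[0.5,[0.326,0.5,0],0.184],[0.5,[0.326,0.5,0],0.23],[0.5,[0.326,0.5,0],0.278],[0.5,[0.326,0.5,0],0.278],[0.5,[0.326,0.5,0],0.278]]}}

```text
t: 5.25
eef_pos: [0.5457, -0.0302, 0.1943]
tool_rot: [-3.141, -0.0, 1.488]
ft_force: [0.4, 0.0, -1.1]
gripper_width: 0.692
gripper_force: 20.0
```

```bash
python3 - <<'E'
from h import *
s,T=tool(); im=arm.camera("wrist"); cv2.imwrite("pics/w2.png",im[:,:,::-1])
print(s['eef_pos'],s['tool_rot'],s['joints'].round(2),s['gripper_force'],s['gripper_width'],s['ft_force'])
np.save("T2.npy",T)
E
```

```text
[ 0.54573818 -0.03018914  0.19433452] [-3.14097053e+00 -6.21464623e-05  1.48834169e+00] [-0.15  0.01  1.68  0.    1.45 -0.07] 19.999980563297868 0.6915206773457654 [ 0.38211516  0.01982118 -1.08687197]
```

View pics/w2.png

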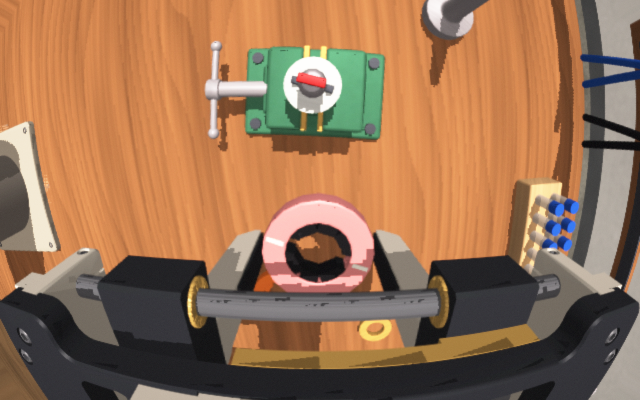

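Wrist view: plate centre about (312,85), red bar about (312,80) nearly level, wheel held centred near (318,243) with white marks at (274,241) and (360,268).

```bash
cat >> h.py <<'E'
def pca(P):
    c=P.mean(0); w,V=np.linalg.eigh(np.cov((P-c).T)); v=V[:,1]; return c,np.degrees(np.arctan2(v[1],v[0])),np.sqrt(w)
def big(m,roi):
    k=np.zeros_like(m); x0,y0,x1,y1=roi; k[y0:y1,x0:x1]=m[y0:y1,x0:x1]
    k=cv2.morphologyEx(k,cv2.MORPH_OPEN,np.ones((3,3)))
    cs,_=cv2.findContours(k,cv2.RETR_EXTERNAL,cv2.CHAIN_APPROX_NONE); return k,max(cs,key=cv2.contourArea)
E
python3 - <<'E'
from h import *
T=np.load("T2.npy"); im=cv2.cvtColor(cv2.imread("pics/w2.png"),cv2.COLOR_BGR2RGB)
h,s,v=cv2.split(hsv(im)); 
red=(((h<6)|(h>174))&(s>150)&(v>90)).astype(np.uint8)*255
k,c=big(red,(280,60,345,110)); m=np.zeros_like(k); cv2.drawContours(m,[c],-1,255,-1)
uv=np.argwhere(m)[:,::-1]; print("bar",cv2.boundingRect(c),pca(onz("wrist",uv,.1495,T)[:,:2]*1000), [cv2.minAreaRect((onz("wrist",c.reshape(-1,2),.1495,T)[:,:2]*1000).astype(np.float32))])
wh=((s<60)&(v>130)).astype(np.uint8)*255
k,c=big(wh,(275,48,350,120)); print("plate",cv2.boundingRect(c),circ(cv2.convexHull(c),.110,T))
zt=T[2,3]+.0005
pk=(((h<=9)|(h>=165))&(s>25)&(s<165)&(v>80)).astype(np.uint8)*255
k,c=big(pk,(255,190,382,290)); hu=cv2.convexHull(c).reshape(-1,2); hu=hu[hu[:,1]<262]
print("wheel",cv2.boundingRect(c),circ(hu,zt,T), "TCP",T[:3,3]*1000)
x,y,r=circ(hu,zt,T)
uv,P,hh=topring(im,T,(x,y),zt,20,30)
f=(hh[:,1]<35)&(hh[:,2]>110)
a=np.degrees(np.arctan2(P[f,1],P[f,0])); print("marks",f.sum(),np.histogram(a,np.arange(-180,181,10))[0].tolist())
g=P[f]; ax=g[:,0]; A=g[ax>0]; B=g[ax<0]; print(np.median(A,0),np.median(B,0)); d=np.median(A,0)-np.median(B,0); print("line",np.degrees(np.arctan2(d[1],d[0])))
E
```

```text
bar (297, 73, 29, 15) (array([549.59196961,  66.95088512]), np.float64(160.37884540528037), array([1.58057481, 5.43524187])) [((549.7189331054688, 67.33463287353516), (6.173762321472168, 18.596588134765625), 70.24640655517578)]
plate (283, 56, 59, 58) (np.float64(549.5852304531505), np.float64(67.63811063128969), np.float64(22.525854435620445))
wheel (261, 193, 114, 97) (np.float64(545.8799404288383), np.float64(-26.794941426262085), np.float64(31.727078758395603)) TCP [545.73817544 -30.18913886 194.3345173 ]
marks 168 [0, 0, 0, 0, 0, 0, 0, 0, 0, 0, 0, 0, 0, 0, 19, 0, 0, 0, 0, 0, 0, 0, 0, 1, 11, 17, 19, 14, 0, 0, 0, 0, 0, 0, 87, 0]
[ 8.69878415 25.84097209] [-23.0625525    6.83780332]
line 30.892562712241993
```

```bash
python3 - <<'E'
from h import *
T=np.load("T2.npy"); im=cv2.cvtColor(cv2.imread("pics/w2.png"),cv2.COLOR_BGR2RGB)
h,s,v=cv2.split(hsv(im)); zt=T[2,3]+.0005
dk=(((v<60)|((h>9)&(h<165)&(s>100)))).astype(np.uint8)*255
k,c=big(dk,(275,205,362,288)); k2=k.copy()
hu=cv2.convexHull(c).reshape(-1,2); print(cv2.boundingRect(c)); 
for cut in(262,275):
  q=hu[hu[:,1]<cut]; print(len(q),circ(q,zt,T))
lo=((s<35)&(v>110)).astype(np.uint8)*255
for b in blobs(lo[190:290,255:385].copy(),6)[0]:
    u=(b[0][0]+255,b[0][1]+190); print(u,b[1],(onz("wrist",[u],zt,T)[0,:2]*1000).round(1))
print(hsv(im)[262:274,345:372:3].tolist()[::3])
E
```

```text
(286, 224, 65, 57)
17 (np.float64(545.7914330904805), np.float64(-30.149507029631422), np.float64(17.96904401825658))
23 (np.float64(545.7294626797355), np.float64(-30.264405273135708), np.float64(18.051367032883537))
(321.8, 202.7) [50, 11, 36, 6, 62] [ 5.503e+02 -4.000e-01]
(274.3, 241.1) [11, 47, 18, 9, 93] [522.4 -20.4]
(360.2, 267.3) [98, 75, 14, 5, 23] [569.2 -41. ]
[[[1, 114, 148], [1, 118, 136], [3, 74, 253], [2, 65, 254], [3, 68, 253], [3, 68, 253], [1, 114, 196], [1, 114, 184], [1, 113, 185]], [[1, 117, 126], [1, 114, 157], [3, 99, 185], [18, 32, 198], [13, 44, 190], [5, 77, 182], [2, 108, 184], [1, 114, 184], [1, 117, 181]], [[1, 115, 100], [1, 115, 182], [1, 110, 185], [3, 84, 189], [12, 43, 196], [18, 33, 200], [21, 30, 197], [17, 33, 191], [3, 117, 176]], [[1, 114, 161], [1, 114, 185], [1, 116, 183], [1, 112, 186], [1, 115, 184], [1, 114, 184], [4, 93, 187], [8, 59, 194], [8, 145, 137]]]
```

The wheel sits centred on the TCP with its notch line at -23.8°. The bar is at -19.7°, centre (549.6, 67.4) mm.

Request:
{"op": "jog_arm", "data": {"plan": [[0.5,[0.15,-0.005,0],-0.022],[0.5,[0.3,-0.01,0],-0.022],[0.5,[0.44,-0.021,0],-0.022],[0.5,[0.488,-0.021,0],-0.022],[0.5,[0.488,-0.021,0],-0.022],[0.5,[0.488,-0.021,0],-0.022]]}}

```text
t: 5.9
eef_pos: [0.5502, 0.0667, 0.1945]
tool_rot: [-3.141, 0.001, 1.554]
ft_force: [-0.6, 0.2, -2.0]
gripper_width: 0.695
gripper_force: 20.0
```

Request:
{"op": "jog_arm", "data": {"plan": [[0.5,[0,0,0.06],0],[0.5,[0,0,0.12],0],[0.5,[0,0,0.18],0],[0.5,[0,0,0.24],0],[0.5,[0,0,0.28],0],[0.5,[0,0,0.28],0]]}}

```text
t: 6.5
eef_pos: [0.549, 0.0674, 0.1365]
tool_rot: [-3.138, 0.0, 1.553]
ft_force: [-0.7, 0.5, -1.3]
gripper_width: 0.692
gripper_force: 20.0
```

Request:
{"op": "jog_arm", "data": {"plan": [[0.5,[0,0,0.01],0],[0.5,[0,0,0.02],0],[0.5,[0,0,0.03],0],[0.5,[0,0,0.035],0],[0.5,[0,0,0.04],0],[0.5,[0,0,0.04],0]]}}

```text
t: 7.1
eef_pos: [0.5502, 0.0675, 0.1306]
tool_rot: [-3.142, -0.0, 1.553]
ft_force: [0.3, 0.4, -1.0]
gripper_width: 0.691
gripper_force: 20.0
```

Request:
{"op": "jog_arm", "data": {"plan": [[0.5,[0,0,0.007],0],[0.5,[0,0,0.014],0],[0.5,[0,0,0.02],0],[0.5,[0,0,0.02],0],[0.5,[0,0,0.02],0]]}}

```text
t: 7.6
eef_pos: [0.5502, 0.0675, 0.1266]
tool_rot: [-3.141, 0.0, 1.553]
ft_force: [0.2, -0.1, -1.7]
gripper_width: 0.69
gripper_force: 20.0
```

Request:
{"op": "jog_arm", "data": {"plan": [[0.9,[0,0,0],0],[0.9,[0,0,0],0],[0.9,[0,0,0],0],[0.9,[0,0,-0.1],0],[0.9,[0,0,-0.3],0],[1,[-0.15,0,-0.32],0],[1,[-0.4,0,-0.32],0],[1,[-0.4,0,-0.32],0]]}}

```text
t: 8.4
eef_pos: [0.5491, -0.0173, 0.1915]
tool_rot: [3.14, 0.002, 1.549]
ft_force: [0.4, 0.7, -0.0]
gripper_width: 0.998
gripper_force: 0.0
```

```bash
python3 - <<'E'
from h import *
s,T=tool(); im=arm.camera("wrist"); cv2.imwrite("pics/w3.png",im[:,:,::-1]); np.save("T3.npy",T)
print(s['eef_pos'],s['tool_rot'])
cv2.imwrite("pics/w3c.png",cv2.resize(im[20:170,220:420],(800,600),interpolation=cv2.INTER_CUBIC)[:,:,::-1])
E
```

```text
[ 0.54913351 -0.01728492  0.19150139] [3.14011532e+00 2.35845737e-03 1.54922030e+00]
```

View pics/w3c.png

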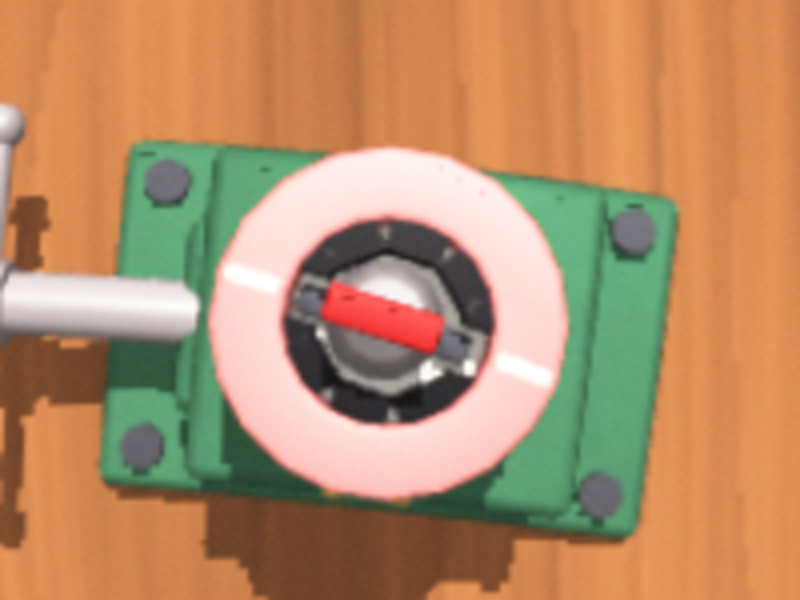

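The crop shows the wheel seated: both dogs stand inside the notches, the white lines run along the red bar, and the bore is concentric with the arbor. Flange next.

Request:
{"op": "jog_arm", "data": {"plan": [[1,[-0.25,0.07,0],0],[1,[-0.5,0.14,0],0],[1,[-0.75,0.21,0],0],[1,[-1,0.28,0],0]]}}

```text
t: 8.85
eef_pos: [0.6, -0.2066, 0.1906]
tool_rot: [3.141, -0.0, 1.554]
ft_force: [0.1, 1.0, 0.5]
gripper_width: 0.997
gripper_force: 0.0
```

Request:
{"op": "jog_arm", "data": {"plan": [[1,[-0.15,0.045,0.15],0],[1,[-0.15,0.045,0.257],0],[1,[-0.15,0.045,0.257],0],[1,[-0.15,0.045,0.257],0]]}}

```text
t: 9.25
eef_pos: [0.6077, -0.2348, 0.1389]
tool_rot: [-3.14, -0.001, 1.554]
ft_force: [0.4, 0.6, -0.3]
gripper_width: 1.001
gripper_force: 0.0
```

```bash
python3 - <<'E'
from h import *
s,T=tool(); im=arm.camera("wrist"); cv2.imwrite("pics/w4.png",im[:,:,::-1]); np.save("T4.npy",T)
print(s['eef_pos'],s['tool_rot'])
h,sa,v=cv2.split(hsv(im)); m=((h>=17)&(h<=32)&(sa>110)&(v>100)).astype(np.uint8)*255
m=cv2.morphologyEx(m,cv2.MORPH_OPEN,np.ones((3,3)))
cs,hi=cv2.findContours(m,cv2.RETR_CCOMP,cv2.CHAIN_APPROX_NONE)
for c in cs:
    if cv2.contourArea(c)>250: print(cv2.boundingRect(c),np.round(circ(cv2.convexHull(c),.010,T),1))
# wheel + bar angle from T3
T=np.load("T3.npy"); im=cv2.cvtColor(cv2.imread("pics/w3.png"),cv2.COLOR_BGR2RGB); h,s,v=cv2.split(hsv(im))
red=(((h<6)|(h>174))&(s>150)&(v>90)).astype(np.uint8)*255
k,c=big(red,(290,80,342,115)); R=cv2.minAreaRect((onz("wrist",c.reshape(-1,2),.1495,T)[:,:2]*1000).astype(np.float32)); print("bar",R)
lo=((s<25)&(v>180)).astype(np.uint8)*255
for b in blobs(lo[75:125,270:365].copy(),12)[0]:
    u=(b[0][0]+270,b[0][1]+75); print(u,b[1],(onz("wrist",[u],.126,T)[0,:2]*1000).round(1))
E
```

```text
[ 0.60769411 -0.23484404  0.13888255] [-3.14018227e+00 -1.12126943e-03  1.55394474e+00]
(292, 317, 270, 52) [785.9 -64.2 428.8]
(142, 273, 23, 49) [ 408.6 -370.1   37.4]
(296, 185, 48, 47) [ 609.1 -251.1   23.8]
(306, 197, 28, 24) [ 609.1 -250.8   12.7]
(184, 104, 31, 55) [ 484.8 -171.2   25.9]
bar ((549.41015625, 67.54570007324219), (6.0581746101379395, 19.122119903564453), 70.66743469238281)
(282.7, 89.0) [6, 11, 14, 7, 63] [526.7  76.3]
(318.0, 91.2) [39, 12, 17, 10, 91] [551.5  73.9]
(350.2, 111.8) [74, 33, 14, 8, 60] [574.   58.9]
(326.8, 112.2) [55, 35, 5, 5, 20] [557.4  58.8]
```

Request:
{"op": "jog_arm", "data": {"plan": [[1,[-0.081,0.008,0.2],0],[1,[-0.081,0.008,0.4],0],[1,[-0.081,0.008,0.58],0],[0.8,[-0.081,0.008,0.635],0],[0.6,[-0.081,0.008,0.635],0],[0.5,[-0.081,0.008,0.635],0],[0.4,[-0.081,0.008,0.635],0],[0.4,[-0.081,0.008,0.635],0]]}}

```text
t: 10.1
eef_pos: [0.6101, -0.2525, 0.0138]
tool_rot: [3.14, 0.001, 1.554]
ft_force: [1.0, 0.7, 1.0]
gripper_width: 0.618
gripper_force: 0.0
```

Request:
{"op": "jog_arm", "data": {"plan": [[0.35,[0,0,0],0],[0.35,[0,0,0],0],[0.35,[0,0,0],0]]}}

```text
t: 10.4
eef_pos: [0.6094, -0.2525, 0.0129]
tool_rot: [3.141, 0.0, 1.553]
ft_force: [-0.8, 2.1, 5.2]
gripper_width: 0.503
gripper_force: 20.0
```

Request:
{"op": "jog_arm", "data": {"plan": [[0.35,[0,0,-0.2],0],[0.35,[0,0,-0.4],0],[0.35,[0,0,-0.6],0],[0.35,[0,0,-0.8],0],[0.35,[0,0,-0.925],0]]}}

```text
t: 10.9
eef_pos: [0.61, -0.2529, 0.2009]
tool_rot: [3.138, 0.002, 1.553]
ft_force: [0.2, -0.2, -1.0]
gripper_width: 0.503
gripper_force: 20.0
```

Request:
{"op": "jog_arm", "data": {"plan": [[0.35,[0.22,-0.06,0],0],[0.35,[0.44,-0.13,0],0],[0.35,[0.66,-0.19,0],0],[0.35,[0.88,-0.26,0],0],[0.35,[1,-0.32,0],0],[0.35,[1,-0.32,0],0],[0.35,[1,-0.32,0],0]]}}

```text
t: 11.6
eef_pos: [0.5486, -0.0511, 0.1971]
tool_rot: [3.142, 0.0, 1.554]
ft_force: [0.1, -0.3, -1.7]
gripper_width: 0.502
gripper_force: 20.0
```

```bash
python3 - <<'E'
from h import *
s,T=tool(); im=arm.camera("wrist"); cv2.imwrite("pics/w5.png",im[:,:,::-1]); np.save("T5.npy",T)
print(s['eef_pos'],s['tool_rot'],s['gripper_width'],s['gripper_force'])
h,sa,v=cv2.split(hsv(im)); m=((h>=17)&(h<=32)&(sa>110)&(v>60)).astype(np.uint8)*255
m[:180]=0;m[292:]=0
m=cv2.morphologyEx(m,cv2.MORPH_OPEN,np.ones((3,3)))
cs,hi=cv2.findContours(m,cv2.RETR_CCOMP,cv2.CHAIN_APPROX_NONE); zt=T[2,3]-.003
for c in cs:
    if cv2.contourArea(c)>150: print(cv2.boundingRect(c),np.round(circ(cv2.convexHull(c),zt,T),1))
cv2.imwrite("pics/w5c.png",cv2.resize(im[180:300,240:400],(800,600),interpolation=cv2.INTER_CUBIC)[:,:,::-1])
h,s,v=cv2.split(hsv(im)); red=(((h<6)|(h>174))&(s>150)&(v>90)).astype(np.uint8)*255
k,c=big(red,(280,60,350,120)); R=cv2.minAreaRect((onz("wrist",c.reshape(-1,2),.1495,T)[:,:2]*1000).astype(np.float32)); print("bar",R)
E
```

```text
[ 0.54856715 -0.05105613  0.19712263] [3.14157684e+00 3.92475603e-04 1.55444097e+00] 0.502432362231104 19.99975169543177
(221, 277, 15, 15) [492.  -74.6   5.5]
(277, 208, 83, 77) [548.6 -49.3  24. ]
(296, 229, 45, 39) [548.8 -48.7  11.9]Traceback (most recent call last):
  File "<stdin>", line 12, in <module>
  File "h.py", line 38, in big
    cs,_=cv2.findContours(k,cv2.RETR_EXTERNAL,cv2.CHAIN_APPROX_NONE); return k,max(cs,key=cv2.contourArea)
                                                                               ~~~^^^^^^^^^^^^^^^^^^^^^^^^
ValueError: max() iterable argument is empty
```

View pics/w5c.png

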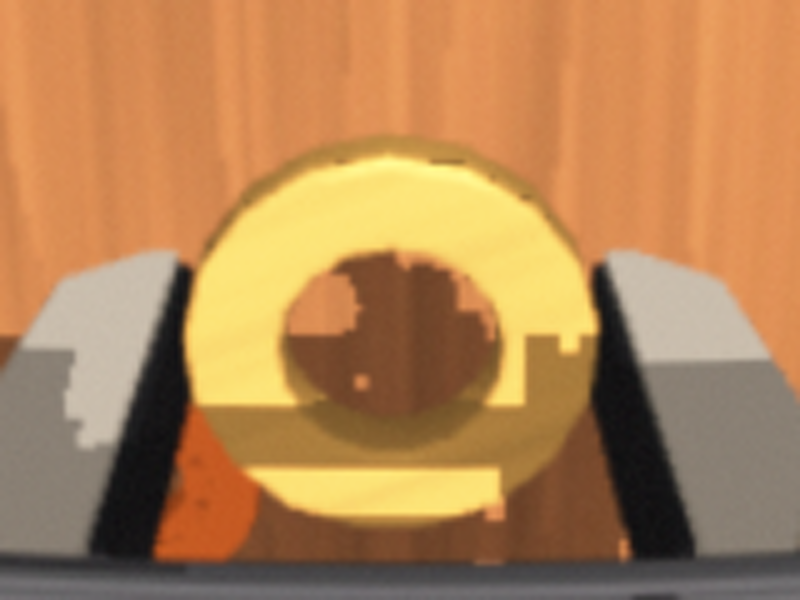

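The flange is held level and centred between the fingers, about 1.3 mm ahead of the TCP along tool x.

Request:
{"op": "jog_arm", "data": {"plan": [[0.35,[0.15,-0.003,0],0],[0.35,[0.32,-0.003,0],0],[0.35,[0.48,-0.003,0],0],[0.35,[0.586,-0.003,0],0],[0.35,[0.586,-0.003,0],0],[0.35,[0.586,-0.003,0],0]]}}

```text
t: 12.25
eef_pos: [0.5506, 0.0649, 0.197]
tool_rot: [-3.141, 0.001, 1.553]
ft_force: [-1.2, -0.3, -1.6]
gripper_width: 0.504
gripper_force: 20.0
```

Request:
{"op": "jog_arm", "data": {"plan": [[0.35,[0,0,0.06],0],[0.35,[0,0,0.12],0],[0.35,[0,0,0.17],0],[0.35,[0,0,0.22],0],[0.35,[0,0,0.255],0],[0.35,[0,0,0.27],0],[0.35,[0,0,0.27],0]]}}

```text
t: 12.95
eef_pos: [0.5499, 0.0659, 0.1427]
tool_rot: [-3.141, 0.0, 1.553]
ft_force: [0.1, 0.2, -0.7]
gripper_width: 0.501
gripper_force: 20.0
```

Request:
{"op": "jog_arm", "data": {"plan": [[0.35,[0,0,0.006],0],[0.35,[0,0,0.012],0],[0.35,[0,0,0.015],0],[0.35,[0,0,0.015],0]]}}

```text
t: 13.35
eef_pos: [0.5502, 0.0659, 0.1404]
tool_rot: [3.141, 0.0, 1.553]
ft_force: [-0.3, -0.5, -0.5]
gripper_width: 0.504
gripper_force: 20.0
```

Request:
{"op": "jog_arm", "data": {"plan": [[0.8,[0,0,0],0],[0.8,[0,0,0],0],[0.8,[0,0,0],0],[0.8,[0,0,-0.05],0],[0.8,[0,0,-0.27],0],[1,[-0.15,0,-0.27],0],[1,[-0.4,0,-0.27],0],[1,[-0.4,0,-0.27],0]]}}

```text
t: 14.15
eef_pos: [0.5491, -0.0189, 0.1958]
tool_rot: [3.14, 0.002, 1.549]
ft_force: [-0.2, -0.2, -0.1]
gripper_width: 0.986
gripper_force: 0.0
```

```bash
python3 - <<'E'
from h import *
s,T=tool(); im=arm.camera("wrist"); cv2.imwrite("pics/w6.png",im[:,:,::-1]); np.save("T6.npy",T)
print(s['eef_pos'],s['tool_rot'])
h,sa,v=cv2.split(hsv(im)); m=((h>=17)&(h<=32)&(sa>110)&(v>60)).astype(np.uint8)*255
m=cv2.morphologyEx(m,cv2.MORPH_OPEN,np.ones((3,3)))
cs,hi=cv2.findContours(m,cv2.RETR_CCOMP,cv2.CHAIN_APPROX_NONE)
for c in cs:
    r=cv2.boundingRect(c)
    if cv2.contourArea(c)>150 and r[1]<150 and 250<r[0]<350: print(r,np.round(circ(cv2.convexHull(c),.136,T),1))
h,s,v=cv2.split(hsv(im)); red=(((h<6)|(h>174))&(s>150)&(v>90)).astype(np.uint8)*255
k,c=big(red,(285,60,345,135)); R=cv2.minAreaRect((onz("wrist",c.reshape(-1,2),.1495,T)[:,:2]*1000).astype(np.float32)); print("bar",R)
lo=((s<25)&(v>180)).astype(np.uint8)*255
for b in blobs(lo[60:150,260:375].copy(),12)[0]:
    u=(b[0][0]+260,b[0][1]+60); print(u,b[1],(onz("wrist",[u],.126,T)[0,:2]*1000).round(1))
E
```

```text
[ 0.54911257 -0.01889397  0.1957632 ] [3.13976269e+00 2.42077594e-03 1.54916846e+00]
(283, 69, 68, 64) [550.4  66.6  23.2]
(298, 81, 38, 37) [550.4  66.7  12.7]
bar ((549.4403686523438, 67.46978759765625), (6.191222667694092, 19.11206817626953), 71.40120697021484)
(324.7, 64.1) [36, 0, 54, 16, 248] [556.8  92.4]
(280.6, 86.4) [17, 24, 8, 6, 34] [524.8  77. ]
(318.1, 89.2) [50, 26, 16, 8, 81] [551.7  74. ]
(264.2, 94.7) [0, 29, 11, 12, 110] [512.7  71.6]
(326.4, 110.1) [65, 48, 4, 5, 17] [557.3  58.6]
(353.0, 110.5) [90, 48, 7, 6, 30] [576.5  58.1]
```

Request:
{"op": "jog_arm", "data": {"plan": [[1,[0.24,-0.08,0],0],[1,[0.48,-0.16,0],0],[1,[0.72,-0.24,0],0],[1,[0.95,-0.32,0],0]]}}

```text
t: 14.6
eef_pos: [0.4872, 0.179, 0.1948]
tool_rot: [3.141, -0.001, 1.553]
ft_force: [0.6, 0.7, 0.1]
gripper_width: 0.998
gripper_force: 0.0
```

Request:
{"op": "jog_arm", "data": {"plan": [[1,[0.22,-0.1,0.1],0],[1,[0.27,-0.114,0.25],0],[1,[0.27,-0.114,0.25],0],[1,[0.27,-0.114,0.25],0]]}}

```text
t: 15.0
eef_pos: [0.4657, 0.2312, 0.1443]
tool_rot: [-3.14, 0.001, 1.555]
ft_force: [0.4, -0.2, 0.6]
gripper_width: 0.999
gripper_force: 0.0
```

```bash
python3 - <<'E'
from h import *
s,T=tool(); im=arm.camera("wrist"); cv2.imwrite("pics/w7.png",im[:,:,::-1]); np.save("T7.npy",T)
print(s['eef_pos'],s['tool_rot'])
cv2.imwrite("pics/w7c.png",cv2.resize(im[140:260,240:400],(800,600),interpolation=cv2.INTER_CUBIC)[:,:,::-1])
h,s,v=cv2.split(hsv(im)); m=((h>100)&(h<130)&(s>90)&(v>50)).astype(np.uint8)*255
cs,hi=cv2.findContours(m,cv2.RETR_EXTERNAL,cv2.CHAIN_APPROX_NONE)
for c in cs:
    r=cv2.boundingRect(c)
    if cv2.contourArea(c)>150: print(r,np.round(circ(cv2.convexHull(c),.022,T),1))
E
```

```text
[0.46569772 0.2312217  0.14431719] [-3.14020781e+00  8.00976696e-04  1.55476102e+00]
(613, 265, 27, 30) [ 904.8 -122.2  229.4]
(300, 169, 44, 47) [468.8 232.9  21.5]
```

View pics/w7c.png

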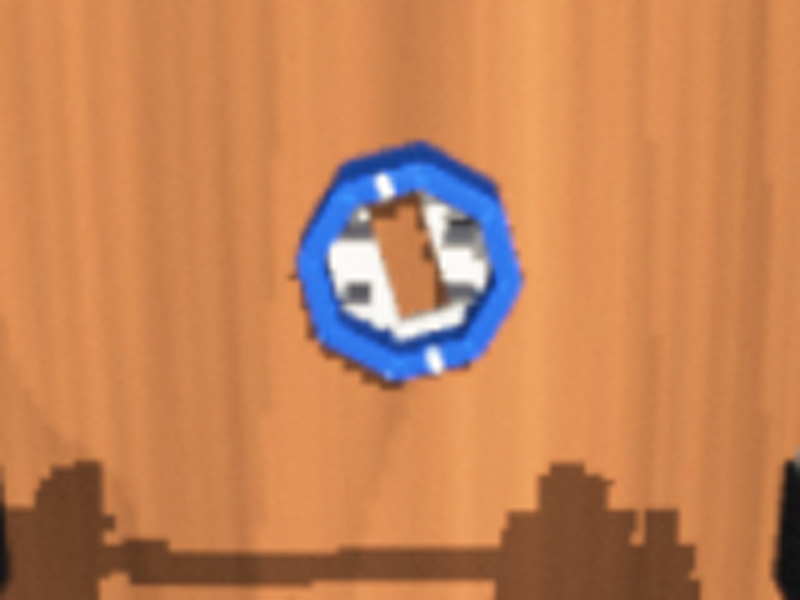

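The cap stands alone near (322,194). Its slot and white marks run from (316.8,177) to (326.8,211.6).

```bash
python3 - <<'E'
from h import *
T=np.load("T7.npy"); P=onz("wrist",[(316.8,177),(326.8,211.6)],.022,T)[:,:2]*1000
d=P[1]-P[0]; print(P.round(1),P.mean(0).round(1),np.hypot(*d),np.degrees(np.arctan2(d[1],d[0])))
im=cv2.cvtColor(cv2.imread("pics/w7.png"),cv2.COLOR_BGR2RGB); h,s,v=cv2.split(hsv(im))
lo=((s<60)&(v>200)).astype(np.uint8)*255
for b in blobs(lo[160:222,295:350].copy(),4)[0]:
    u=(b[0][0]+295,b[0][1]+160); print(u,b[1],(onz("wrist",[u],.022,T)[0,:2]*1000).round(1))
E
```

```text
[[465.  247.8]
 [473.9 214. ]] [469.5 230.9] 34.89815522537475 -75.24304925198177
(316.4, 177.0) [20, 15, 4, 5, 10] [464.6 247.8]
(330.1, 189.8) [30, 21, 12, 16, 81] [477.2 235.4]
(315.7, 197.6) [11, 28, 27, 20, 190] [463.6 228.1]
(326.7, 212.1) [31, 50, 3, 5, 9] [473.8 213.5]
```

Request:
{"op": "jog_arm", "data": {"plan": [[1,[-0.002,0.018,0.1],0.046],[1,[-0.002,0.018,0.2],0.092],[1,[-0.002,0.018,0.3],0.138],[0.8,[-0.002,0.018,0.45],0.162],[0.7,[-0.002,0.018,0.58],0.162],[0.6,[-0.002,0.018,0.64],0.162],[0.5,[-0.002,0.018,0.64],0.162],[0.4,[-0.002,0.018,0.64],0.162]], "force": 45}}

```text
t: 15.85
eef_pos: [0.4714, 0.2304, 0.0179]
tool_rot: [3.14, -0.001, 1.044]
ft_force: [-0.4, 0.9, 1.0]
gripper_width: 0.62
gripper_force: 0.0
```

Request:
{"op": "jog_arm", "data": {"plan": [[0.3,[0,0,0],0],[0.3,[0,0,0],0],[0.3,[0,0,0],0],[0.3,[0,0,0],0]]}}

```text
t: 16.25
eef_pos: [0.4712, 0.2309, 0.0178]
tool_rot: [3.14, -0.002, 1.044]
ft_force: [0.0, -1.0, 7.0]
gripper_width: 0.425
gripper_force: 45.0
```

Request:
{"op": "jog_arm", "data": {"plan": [[0.3,[0,0,-0.2],0],[0.3,[0,0,-0.4],0],[0.3,[0,0,-0.6],0],[0.3,[0,0,-0.8],0],[0.3,[0,0,-0.935],0],[0.3,[0,0,-0.935],0]]}}

```text
t: 16.85
eef_pos: [0.4726, 0.2316, 0.209]
tool_rot: [3.136, -0.007, 1.044]
ft_force: [0.1, -0.4, -0.6]
gripper_width: 0.425
gripper_force: 45.0
```

Request:
{"op": "jog_arm", "data": {"plan": [[0.3,[-0.1,0.15,0],-0.046],[0.3,[-0.2,0.3,0],-0.092],[0.3,[-0.3,0.45,0],-0.138],[0.3,[-0.4,0.6,0],-0.184],[0.3,[-0.5,0.73,0],-0.23],[0.3,[-0.508,0.75,0],-0.276],[0.3,[-0.508,0.75,0],-0.309],[0.3,[-0.508,0.75,0],-0.309]]}}

```text
t: 17.65
eef_pos: [0.548, 0.0668, 0.2019]
tool_rot: [-3.14, -0.001, 2.016]
ft_force: [-0.5, -0.8, -0.9]
gripper_width: 0.423
gripper_force: 45.0
```

```bash
python3 - <<'E'
from h import *
s,T=tool(); im=arm.camera("wrist"); cv2.imwrite("pics/w8.png",im[:,:,::-1]); np.save("T8.npy",T)
print(s['eef_pos'],s['tool_rot'],s['joints'].round(2),s['gripper_force'],s['gripper_width'])
cv2.imwrite("pics/w8c.png",cv2.resize(im[190:290,250:383],(800,600),interpolation=cv2.INTER_CUBIC)[:,:,::-1])
E
```

```text
[0.54804096 0.06683526 0.20186922] [-3.13977337e+00 -8.52847982e-04  2.01582146e+00] [ 0.03  0.02  1.66  0.    1.47 -0.42] 44.998211804777384 0.4227282213743707
```

View pics/w8c.png

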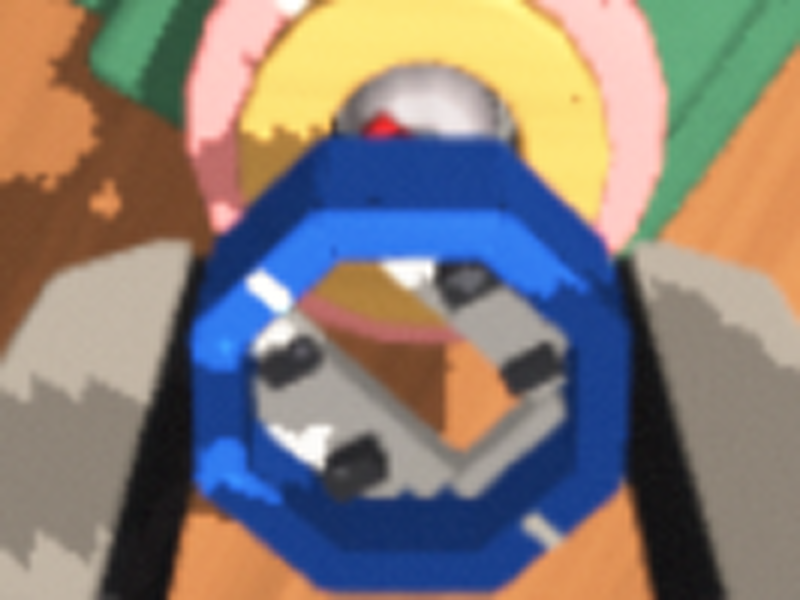

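The crop shows the cap gripped level on two flats. Its marks are at about (294.9,238.3) and (340.6,278.3), and the T-bar is still below.

```bash
python3 - <<'E'
from h import *
T=np.load("T8.npy"); zt=T[2,3]+.0042
P=onz("wrist",[(294.9,238.3),(340.6,278.3)],zt,T)[:,:2]*1000; d=P[1]-P[0]; m=P.mean(0)
print(P.round(1),m.round(1),np.hypot(*d),np.degrees(np.arctan2(d[1],d[0])))
print("off tool axes mm",(T[:2,:2].T@(m-T[:2,3]*1000)).round(2),"need shift share",((T[:2,:2].T@(np.array([549.6,67.4])-m))/200).round(4))
E
```

```text
[[532.7  71.7]
 [566.1  60. ]] [549.4  65.9] 35.49748389436903 -19.35372738029906
off tool axes mm [-1.47  0.8 ] need shift share [0.0065 0.0042]
```

Request:
{"op": "jog_arm", "data": {"plan": [[0.3,[0.006,0.0065,0.04],0],[0.3,[0.006,0.0065,0.08],0],[0.3,[0.006,0.0065,0.11],0],[0.3,[0.006,0.0065,0.12],0],[0.3,[0.006,0.0065,0.12],0]]}}

```text
t: 18.2
eef_pos: [0.5488, 0.069, 0.1785]
tool_rot: [-3.14, -0.0, 2.015]
ft_force: [-0.7, 0.1, -1.3]
gripper_width: 0.425
gripper_force: 45.0
```

Request:
{"op": "jog_arm", "data": {"plan": [[0.3,[0,0,0.025],0],[0.3,[0,0,0.05],0],[0.3,[0,0,0.075],0],[0.3,[0,0,0.1],0],[0.3,[0,0,0.11],0],[0.3,[0,0,0.11],0]]}}

```text
t: 18.8
eef_pos: [0.5489, 0.0689, 0.1566]
tool_rot: [-3.141, -0.0, 2.015]
ft_force: [-0.2, 0.1, -0.3]
gripper_width: 0.421
gripper_force: 45.0
```

Request:
{"op": "jog_arm", "data": {"plan": [[0.3,[0,0,0.01],0],[0.3,[0,0,0.02],0],[0.3,[0,0,0.03],0],[0.3,[0,0,0.03],0],[0.3,[0,0,0.03],0]]}}

```text
t: 19.3
eef_pos: [0.5497, 0.0689, 0.1524]
tool_rot: [3.141, 0.0, 2.015]
ft_force: [-3.3, -0.4, 8.2]
gripper_width: 0.425
gripper_force: 45.0
```

Request:
{"op": "jog_arm", "data": {"plan": [[0.3,[0,0,0.01],0],[0.3,[0,0,0.02],0],[0.3,[0,0,0.028],0],[0.3,[0,0,0.028],0],[0.3,[0,0,0.028],0]]}}

```text
t: 19.8
eef_pos: [0.5498, 0.0689, 0.1478]
tool_rot: [3.14, 0.001, 2.015]
ft_force: [-6.8, -0.3, 14.1]
gripper_width: 0.427
gripper_force: 45.0
```

Request:
{"op": "jog_arm", "data": {"plan": [[0.3,[0,0,0],0.035],[0.3,[-0.0005,0.0005,0],0.07],[0.3,[-0.001,0.001,0],0.105],[0.3,[-0.001,0.001,0],0.14],[0.3,[-0.0015,0.0015,0],0.175],[0.3,[-0.0015,0.0015,0],0.21],[0.3,[-0.002,0.002,0],0.25],[0.3,[-0.002,0.002,0],0.25]]}}

```text
t: 20.6
eef_pos: [0.5522, 0.0688, 0.1488]
tool_rot: [3.136, -0.002, 1.225]
ft_force: [-0.6, 0.4, 12.1]
gripper_width: 0.424
gripper_force: 45.0
```

Request:
{"op": "jog_arm", "data": {"plan": [[0.3,[-0.002,-0.004,0.006],0.03],[0.3,[-0.004,-0.0075,0.006],0.06],[0.3,[-0.004,-0.0075,0.006],0.09],[0.3,[-0.004,-0.0075,0.006],0.12],[0.3,[-0.004,-0.0075,0.006],0.15],[0.3,[-0.004,-0.0075,0.006],0.17],[0.3,[-0.004,-0.0075,0.006],0.17]]}}

```text
t: 21.3
eef_pos: [0.5508, 0.0685, 0.1479]
tool_rot: [3.137, -0.005, 0.693]
ft_force: [0.5, -0.2, 14.2]
gripper_width: 0.426
gripper_force: 45.0
```

```bash
python3 -c "
from rig import arm;s=arm.observe();print({k:s[k].round(3) for k in('eef_pos','tool_rot','ft_force','torque')})"
```

```text
{'eef_pos': array([0.551, 0.068, 0.148]), 'tool_rot': array([ 3.137, -0.005,  0.693]), 'ft_force': array([ 0.531, -0.242, 14.236]), 'torque': array([-0.099,  0.086,  0.027])}
```

Request:
{"op": "jog_arm", "data": {"plan": [[0.3,[0,0,0],0.015],[0.3,[0,0,0],0.03],[0.3,[0,0,0],0.03]]}}

```text
t: 21.6
eef_pos: [0.5508, 0.0683, 0.1479]
tool_rot: [3.138, -0.005, 0.6]
ft_force: [-0.1, -1.1, 13.8]
gripper_width: 0.426
gripper_force: 45.0
```

```bash
python3 -c "
from rig import arm;s=arm.observe();print({k:s[k].round(3) for k in('eef_pos','tool_rot','ft_force','torque')})"
```

```text
{'eef_pos': array([0.551, 0.068, 0.148]), 'tool_rot': array([ 3.138, -0.005,  0.6  ]), 'ft_force': array([-0.074, -1.078, 13.79 ]), 'torque': array([-0.271,  0.124,  0.025])}
```

Request:
{"op": "jog_arm", "data": {"plan": [[0.3,[0,0,0],0.015],[0.3,[0,0,0],0.03],[0.3,[0,0,0],0.03]]}}

```text
t: 21.9
eef_pos: [0.5508, 0.0679, 0.1479]
tool_rot: [3.138, -0.005, 0.505]
ft_force: [-0.3, -3.6, 13.4]
gripper_width: 0.423
gripper_force: 45.0
```

```bash
python3 - <<'E'
from h import *
s,T=tool();print({k:s[k].round(3) for k in('eef_pos','tool_rot','ft_force','torque')})
im=arm.camera("wrist"); cv2.imwrite("pics/w9.png",im[:,:,::-1]); np.save("T9.npy",T)
cv2.imwrite("pics/w9c.png",cv2.resize(im[190:290,250:383],(800,600),interpolation=cv2.INTER_CUBIC)[:,:,::-1])
E
```

```text
{'eef_pos': array([0.551, 0.068, 0.148]), 'tool_rot': array([ 3.138, -0.005,  0.505]), 'ft_force': array([-0.303, -3.59 , 13.364]), 'torque': array([-0.555,  0.164,  0.073])}
```

View pics/w9c.png

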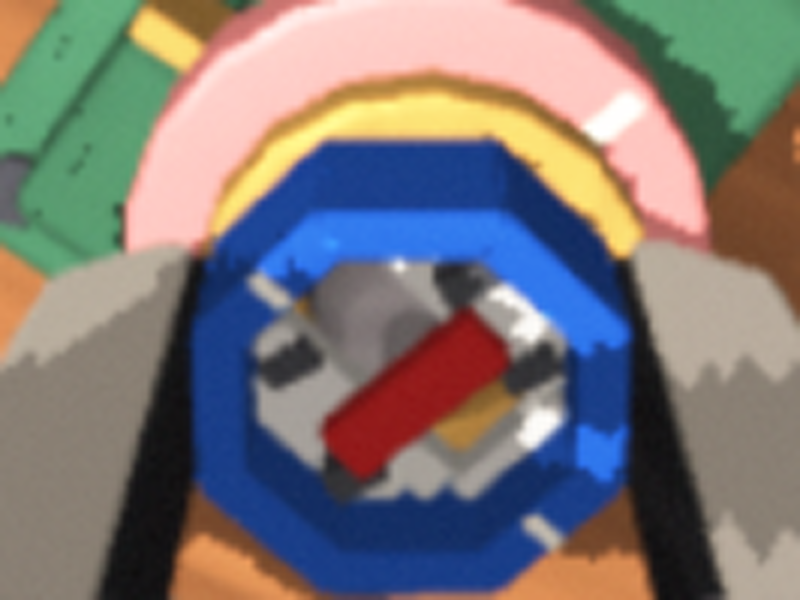

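The crop shows the bar across the slot, between the lug pairs and against the stop lug at lower left. I'll back off a few degrees and let the cap rise.

Request:
{"op": "jog_arm", "data": {"plan": [[0.3,[0,0,0],-0.015],[0.3,[0,0,0],-0.033],[0.3,[0,0,-0.006],-0.033],[0.3,[0,0,-0.012],-0.033],[0.3,[0,0,-0.018],-0.033],[0.3,[0,0,-0.024],-0.033],[0.3,[0,0,-0.024],-0.033]]}}

```text
t: 22.65
eef_pos: [0.5505, 0.0681, 0.1513]
tool_rot: [3.138, -0.005, 0.61]
ft_force: [4.1, -2.1, 5.5]
gripper_width: 0.425
gripper_force: 45.0
```

```bash
python3 -c "
from rig import arm;s=arm.observe();print({k:s[k].round(3) for k in('eef_pos','tool_rot','ft_force','torque')})"
```

```text
{'eef_pos': array([0.551, 0.068, 0.151]), 'tool_rot': array([ 3.138, -0.005,  0.61 ]), 'ft_force': array([ 4.096, -2.144,  5.517]), 'torque': array([-0.37 , -0.791,  0.074])}
```

Request:
{"op": "jog_arm", "data": {"plan": [[0.6,[0,0,0],0],[0.6,[0,0,0],0],[0.6,[0,0,0],0],[0.7,[0,0,-0.03],0],[0.7,[0,0,-0.15],0],[0.7,[0,0,-0.25],0]]}}

```text
t: 23.25
eef_pos: [0.5477, 0.0685, 0.1998]
tool_rot: [-3.141, 0.001, 0.611]
ft_force: [-0.0, 0.4, 0.4]
gripper_width: 0.697
gripper_force: 0.0
```

Request:
{"op": "jog_arm", "data": {"plan": [[1,[-0.2,0,-0.02],0],[1,[-0.4,0,-0.02],0],[1,[-0.42,0,-0.02],0],[1,[-0.42,0,-0.02],0]]}}

```text
t: 23.65
eef_pos: [0.479, 0.0199, 0.2037]
tool_rot: [3.141, -0.001, 0.61]
ft_force: [1.1, -0.5, -0.9]
gripper_width: 0.979
gripper_force: 0.0
```

```bash
python3 - <<'E'
from h import *
s,T=tool();print({k:s[k].round(3) for k in('eef_pos','tool_rot','ft_force')})
im=arm.camera("wrist"); cv2.imwrite("pics/w10.png",im[:,:,::-1]); np.save("T10.npy",T)
h,sa,v=cv2.split(hsv(im))
def rep(n,m,z):
    m=m.astype(np.uint8)*255; m=cv2.morphologyEx(m,cv2.MORPH_OPEN,np.ones((3,3)))
    for c in cv2.findContours(m,cv2.RETR_EXTERNAL,cv2.CHAIN_APPROX_NONE)[0]:
        r=cv2.boundingRect(c)
        if cv2.contourArea(c)>100 and r[1]<180 and 180<r[0]<400: print(n,r,np.round(circ(cv2.convexHull(c),z,T),1))
rep("cap",(h>100)&(h<130)&(sa>90)&(v>50),.1555); rep("flange",(h>=17)&(h<=32)&(sa>110)&(v>60),.1335)
rep("wheel",((h<=9)|(h>=165))&(sa>25)&(sa<165)&(v>80),.1235)
red=(((h<6)|(h>174))&(sa>150)&(v>80)).astype(np.uint8)*255
k,c=big(red,(270,40,370,160)); print("bar",cv2.minAreaRect((onz("wrist",c.reshape(-1,2),.1495,T)[:,:2]*1000).astype(np.float32)))
lo=((sa<70)&(v>120)).astype(np.uint8)*255
for b in blobs(lo[30:170,250:390].copy(),6)[0]:
    u=(b[0][0]+250,b[0][1]+30); print(u,b[1],(onz("wrist",[u],.1555,T)[0,:2]*1000).round(1))
E
```

```text
{'eef_pos': array([0.479, 0.02 , 0.204]), 'tool_rot': array([ 3.141e+00, -1.000e-03,  6.100e-01]), 'ft_force': array([ 1.125, -0.482, -0.883])}
cap (290, 81, 50, 48) [547.1  68.2  19.2]
cap (302, 69, 49, 49) [551.6  67.4  19.1]
wheel (280, 95, 13, 25) [532.   85.    8.5]
wheel (289, 80, 75, 62) [549.8  66.4  30.6]
wheel (315, 59, 39, 19) [568.4  70.9  14.7]
bar ((549.44775390625, 67.4343032836914), (5.693537712097168, 17.748756408691406), 70.04751586914062)
(333.6, 40.2) [79, 6, 11, 10, 78] [586.7  83.3]
(311.4, 88.9) [29, 28, 83, 81, 1485] [551.4  76.3]
(320.9, 99.9) [48, 48, 50, 44, 1133] [549.   67.1]
(350.8, 103.5) [99, 64, 3, 20, 20] [558.4  49.9]
(358.7, 110.5) [108, 79, 2, 4, 6] [557.7  43. ]
(256.0, 122.5) [3, 89, 8, 10, 37] [512.8  94.2]
(273.4, 152.4) [0, 103, 43, 37, 667] [502.5  73.3]
(303.5, 137.5) [51, 106, 6, 4, 6] [522.1  62.3]
```

```bash
python3 - <<'E'
from h import *
T=np.load("T10.npy"); im=cv2.cvtColor(cv2.imread("pics/w10.png"),cv2.COLOR_BGR2RGB); h,s,v=cv2.split(hsv(im))
m=((h>100)&(h<130)&(s>90)&(v>50)).astype(np.uint8)*255; m[:50]=0;m[150:]=0;m[:,:270]=0;m[:,370:]=0
pts=cv2.convexHull(np.argwhere(m)[:,::-1].astype(np.int32))
for z in(.1555,.158): print(z,np.round(circ(pts,z,T),2))
uv,P,hh=topring(im,T,(549.4,67.5),.1555,15.5,19)
f=(hh[:,1]<70)&(hh[:,2]>110); a=np.degrees(np.arctan2(P[f,1],P[f,0]))
H=np.histogram(a,np.arange(-180,181,10)); print([(int(e),int(n)) for e,n in zip(H[1],H[0]) if n])
im=arm.camera("side"); cv2.imwrite("pics/s2.png",im[:,:,::-1]); h,s,v=cv2.split(hsv(im))
m=((h>100)&(h<130)&(s>90)&(v>40)).astype(np.uint8)*255
for b in blobs(m[150:215,295:360].copy(),10)[0]: print("cap side",b)
C=arm.camera_params("side"); Pi=np.linalg.inv(C['pose'])
for z in(.1335,.1555,.1685):
    q=C['K']@(Pi@np.array([.5495,.0675,z,1]))[:3]; print(z,q[:2]/q[2])
E
```

```text
0.1555 [549.42  67.95  20.76]
0.158 [549.33  67.92  20.51]
[(-110, 7), (-100, 11), (60, 1), (70, 7), (80, 9), (90, 1), (100, 2), (140, 2)]
cap side ([4.0, 5.3], [1, 2, 8, 6, 32])
cap side ([29.5, 27.6], [24, 22, 12, 12, 110])
0.1335 [324.8564463 179.9687074]
0.1555 [324.88577658 174.23944196]
0.1685 [324.9033479  170.80712911]
```

```bash
python3 -c "
from rig import arm;print(arm.finish_job())"
```

```text
the job is handed in; nothing more can be done
None
```

I built up the arbor and handed the job in at about 24 s of the 72 s. The wheel is over the dogs, the flange is flat on it, and the cap is turned to its stop, let go and measured about 80° from the bar; the judge's verdict was not returned.

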